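Wind a running wheel up to its height stop with a fold-away crank handle

ROBOT

A 6-joint arm with a two-finger parallel gripper is mounted at the origin on the work surface. World frame = base frame: x ahead of the robot, y to its left, z up, the work surface at z = 0. Lengths are in mm, angles in rad, forces in N, time in s.
With the tool pointing down it reaches from about 350 to 975 mm from the base axis. Payload 4.9 kg.
Tool frame: the origin (TCP) lies between the finger pads; the fingertips stand 14 mm ahead of it and the grasp point (between the pads) lies 5 mm behind it; z points along the fingers, y is the line along which they close (so a half turn about z gives the same grasp; the last joint's range is limited). The gripper opens to 85 mm and grips with 20 to 120 N. Pads are 22 mm wide; open, the fingers measure 114 mm over their backs; the gripper's body (76 mm by 85 mm) begins 54 mm behind the grasp point. The pads swing forward as they close: fully open they stand 13 mm farther back than shut.
Start: joints at [1.066, 0.053, 1.613, -0, 1.476, -0.119], TCP at [235.176, 579.045, 217.404] pointing down, gripper open.
Joint ranges: [-3.01, 3.01], [-1.01, 2.22], [0.06, 2.58], [-1.02, 4.17], [0.09, 2.62], [-3.14, 3.14]. Speed limits (rad/s): [2.57, 2.57, 3.14, 3.14, 3.14, 3.14].

INTERFACE

Orientations are given as a unit quaternion [w, x, y, z].
In Python, from bench import state, get_image, calibration, sign_off, cut_out gives the robot as it stands.
- The arm moves only by the shell command python3 -m handwheel 'ROWS' [FORCE]. ROWS is JSON, a list of rows, each an object with "delta_rot": the turn, a rotation vector about the tool's x, y, z in rad, a list of three; "slide": the shift along the tool's x, y, z in mm, a list of three; "jaw": the gripper's target within -1 to 1 (shut at 1, half-way at 0, fully open at -1). A call has 1 to 8 rows; each row is the pose to reach, as a shift and turn from the pose commanded when the call began, along the tool's axes at that moment; what a row does not reach only later rows make up. A row lasts 1/10 s, in which the tool goes at most 50 mm and 8.59 degrees, less where a joint would pass 70% of its speed; a pose out of reach is approached as far as the arm can. A call with a gripper value outside its range is refused whole. The fingers move at their own pace and stop on an object; FORCE is the grip in N (left out, the last holds). Time passes only in rows, so rows that repeat a pose let the fingers close. It gives the time, the measured TCP pose, the force, the opening and the grip force at its end, in the units of the state.
- state(): the state, without advancing time (a new reading comes with each control period).
- get_image(name): name is "scene" or "top"; returns (picture, depth): 420x560x3 uint8, red, green, blue; 420x560 float32, mm along the optical axis (not along the pixel's ray), 0 where there is no reading.
- calibration(name): a dict with "K" (3x3 intrinsics, pixels), "k1" (the pictures are not rectified: a ray, as slopes to the right and down, at radius r is drawn at 1 + k1 r^2 times it, then the intrinsics apply), "R" (3x3) and "t" (3): a world point X has camera coordinates R X + t. Camera axes: x right, y down, z forward; pixel columns grow to the right and rows downward; lengths in mm; the calibration is good to about 2 mm. A picture is of the moment at which its call begins. calibration takes no time and is no camera call.
- sign_off(): hands the job in; it is judged then, once.
Trained networks look in the newest picture that a camera, given by its name, has taken for a name from the list of things; names that differ only in an ending like _2 or _b are one class to them, and where a whole thing is asked for, a point or a joint stands for the part that bears it (a point fixed in the world has none). Each returns a list of dicts, best first, with "conf" (0 to 1); they miss things now and then, are a little off and sometimes report something else, mostly with a low value. They report only what shows in the picture. A call takes as long as a camera call.
- cut_out(query, camera): "region" (420x560 bool, what is visible of it) and "extent" ([centre column, centre row, width, height] in pixels, round what is visible of it).
The state is a dict: "time": time; "joint_positions": joint angles; "joint_vel": joint speeds; "tau": joint torques, N m; "tcp_pos": TCP position; "eef_rot": TCP orientation; "force": force on the tool from outside, world axes, zero at the start; "moment": the same for the moment, N m; "grip_width": finger opening in mm; "finger_force": force on a finger pad.
Only numpy, scipy, OpenCV 4.12 (cv2) and the standard library are available. Lean on these libraries where they do the work, as an engineer would, in place of code of your own. Each camera call takes 0.05 s, during which the arm holds its last target. There are 200 camera calls.

TASK

Bring the running wheel up to its imaging height: fold the crank handle with the orange knob on top of the stand fully upright, and wind it clockwise until the carriage seats snugly against the stop screw, by feel, firm but not forced. Then fold the handle flat into the handwheel again and let go, leaving the other things on the table where they are.

Things in the scene. Friction and masses are not known exactly. Their poses are not given: they have to be found in the camera images.
- stand: Screw-driven elevator stand, bolted down: black base 120 x 120 x 12 mm, aluminium column 50 (x) x 40 (y) mm, black handwheel on top (vertical axis, 110 mm across, rim top 239 mm above the table, web inside the rim 8 mm lower). Origin: middle of the base's underside, on the axis of column and handwheel; z up; carriage and running wheel are on its +y side.
- wheel_centre (a point): Point on the handwheel's vertical axis, 250 mm above the table, level with the handle's hinge. Clockwise seen from above, the screw lifts the carriage 10 mm per turn; it needs 0.1 to 2.1 turns to the stop. Wound freely the knob resists with about 3 N along its path; after meeting the stop the drag grows about 1 N per 0.1 rad: 5 to 9 N is snug, over 12 N forced. The screw holds itself.
- handle_pivot (a point): Middle of the handle's hinge, in a steel clevis on the handwheel, 42 mm from the wheel's axis and level with wheel_centre. The hinge pin is horizontal and tangential: the handle swings in the upright plane through the wheel's axis. The clevis reaches 6 mm above the pin.
- knob_centre (a point): Middle of the orange ball knob, 24 mm across, at the handle's end, 50 mm from the hinge. Flat, the handle points inward and the knob lies 8 mm beyond the wheel's axis, its underside 7 mm above the web; upright it is straight above the hinge. The knob revolves on its stem, so fingers need not turn while winding; a pinched knob creeps some mm in the fingers as the handle swings.
- handle (a joint): Fold angle of the handle in rad: 0 flat, 1.571 upright against its stop. It stays where it is left; swinging it takes about 1.6 N at the knob plus what pinching fingers resist.
- carriage: Black carriage on the column's +y side carrying a platform 110 x 158 mm and the running wheel (128 mm across, clear spoked rims, black tread). It moves only up and down, driven by the handwheel. Origin: on the column's axis at the level of the platform's underside; the top of its saddle, which meets the stop screw, is 60 mm above the origin.
- stop: Red height-stop block, 54 x 36 x 24 mm, clamped to the column above the carriage. Origin: on the column's axis at the level of the block's underside. A brass-tipped steel stop screw points down through it, 38 mm to the stand's +y side; its tip hangs 18 to 27 mm below the block, set differently each time and not measured.
- beaker: Empty glass beaker, 68 mm across, 85 mm tall, standing on the table; origin at its underside. Leave alone.
- objective: Spare microscope objective, steel, 33 mm across, 58 mm tall, standing on the table; origin at its underside. Leave alone.
- driver: Screwdriver with a red handle, 160 mm long, lying on the table. Leave alone.
- post_holder: Short dark steel post on a flange, 31 mm across, 50 mm tall, standing on the table; origin at its underside. Leave alone.

How it is judged (in metres and radians):
On the way, in this order (a step that is already met when the one before it is completed fails the run):
1. the handle is folded up to upright (value of joint handle above 1.4 rad), for 0.2 s.
2. with the handle still up, the carriage is wound snugly against the stop screw (contact force between carriage and anything else above 45 N and value of joint handle above 1.1 rad), for 0.2 s.
At the end, for the whole second after the job is handed in: The carriage still bears on the stop screw with more than 20 N and is at rest (under 3 mm/s), the handle is folded flat (under 0.15 rad) and let go (contact force between carriage and anything else above 20 N and value of joint handle below 0.15 rad and linear speed of carriage below 0.003 m/s); the robot touches nothing.
It fails at once if the stop is forced: the carriage presses on it with more than 260 N (over 12 N at the knob) (contact force between carriage and anything else above 260 N).
It fails at once if the beaker, objective, screwdriver or post holder is moved by more than 20 mm (distance of any of beaker, objective, driver, post_holder from where it was at the start of the episode above 0.02 m).
It also fails if it takes over 72 s, if anything falls off the work surface, if the arm or the gripper's body presses on something with over 40 N, if the wrist force passes 120 N, or if a joint passes its speed limit or range.

## Working session

There is one attempt and no reset: what is moved stays moved. The work goes in short steps, Python scripts to look and compute and a shell command to move; the robot and the scene stay as the last step left them, time stands still between calls to the robot, and variables do not carry over. Pictures are saved under pics/ and viewed, at most 10 in all, crops included, and the job is handed in when it is done.

```bash
mkdir -p pics
cat > h.py <<'E'
import numpy as np, cv2
from bench import state,get_image,calibration,sign_off,cut_out
def world(name,u,v,d):
    c=calibration(name);K=np.array(c["K"]);R=np.array(c["R"]);t=np.array(c["t"])
    p=np.stack([(np.asarray(u,float)-K[0,2])/K[0,0],(np.asarray(v,float)-K[1,2])/K[1,1]],-1)
    q=p.copy()
    for _ in range(10): q=p/(1+c["k1"]*(q**2).sum(-1,keepdims=True))
    d=np.asarray(d,float)[...,None]
    X=np.concatenate([q*d,d],-1)
    return (X-t)@R
def cloud(name,depth,mask):
    v,u=np.nonzero(mask&(depth>0)); return world(name,u,v,depth[v,u])
E
python3 - <<'E'
from h import *
s=state();print(s)
for n in("scene","top"):
    p,d=get_image(n);cv2.imwrite(f"pics/{n}0.png",p[...,::-1])
    for q in("stand","knob_centre","handle_pivot","handle","stop","carriage"):
        r=cut_out(q,n)
        for x in r[:1]:
            c=cloud(n,d,x["region"]); print(n,q,x["conf"],x["extent"],np.median(c,0).round(1),c[:,2].max() if len(c) else 0)
    c=calibration(n);print(c["k1"],-np.array(c["R"]).T@c["t"],c["K"][0][0])
E
```

```text
{'time': 0.0, 'joint_positions': array([ 1.06598853e+00,  5.33610181e-02,  1.61429967e+00,  2.98002509e-07,
        1.47600907e+00, -1.19001595e-01]), 'joint_vel': array([ 0.00017712,  0.00111419,  0.00126854, -0.00120946, -0.00144147,
        0.00128239]), 'tau': array([-1.28703359e-03, -3.93697321e+01, -3.70162833e+01, -3.27563002e-04,
        7.17864779e-03,  2.07485527e-06]), 'tcp_pos': array([234.87196717, 578.48052889, 216.1570912 ]), 'eef_rot': array([-3.18843686e-04,  1.91708865e-01,  9.81451289e-01, -9.88397199e-04]), 'force': array([-0.69330165, -0.74673049,  0.45526082]), 'moment': array([-0.02027117, -0.02507281, -0.01104807]), 'finger_force': 0.0, 'grip_width': 85.7720128658077}
scene stand 0.72 [219.3, 323.4, 46.6, 54.9] [ 613.3 -251.8   46.1] 85.55881229290547
scene knob_centre 0.72 [249.0, 169.1, 40.2, 27.2] [ 558.3 -105.4  254. ] 262.3608477890875
scene handle_pivot 0.91 [257.2, 177.0, 77.5, 60.8] [ 563.4 -104.7  233.2] 262.3608477890875
scene handle 0.69 [249.7, 169.0, 40.9, 25.0] [ 558.4 -104.9  254.1] 262.3608477890875
scene stop 0.63 [286.9, 206.8, 27.0, 29.7] [593.9 -77.  162.1] 230.44851971610004
scene carriage 0.73 [326.9, 207.2, 97.9, 103.5] [627.6 -14.9 121.2] 193.77361695902673
0.0027061016732826807 [ 847.28570938 -363.39036101  667.63078404] 394.71597335595607
top stand 0.61 [271.2, 214.0, 152.5, 120.2] [581.  -57.2 228.2] 264.3375827551589
top knob_centre 0.9 [316.6, 222.1, 47.0, 16.7] [ 555.6 -104.7  255.5] 264.3375827551589
top handle_pivot 0.83 [305.6, 221.9, 79.9, 75.5] [ 556.6 -100.4  231.8] 264.3375827551589
top handle 0.68 [315.9, 222.0, 49.5, 21.4] [ 555.6 -104.7  255.4] 264.3375827551589
top carriage 0.91 [240.9, 199.2, 91.1, 96.5] [609.2   3.6 159.4] 239.18491531488522
0.00442562074749095 [515.63316127 -79.64943108 815.68557374] 411.45050261244944
```

Run:
```python
import cv2
a=cv2.imread("pics/scene0.png")[100:310,160:440];b=cv2.imread("pics/top0.png")[120:330,180:460]
o=cv2.vconcat([cv2.resize(x,None,fx=1.4,fy=1.4,interpolation=cv2.INTER_CUBIC) for x in(a,b)])
o=cv2.hconcat([cv2.resize(x,(400,300),interpolation=cv2.INTER_CUBIC) for x in(a,b)])
cv2.imwrite("pics/c0.png",o)
```

```text
(no output)
```

View pics/c0.png

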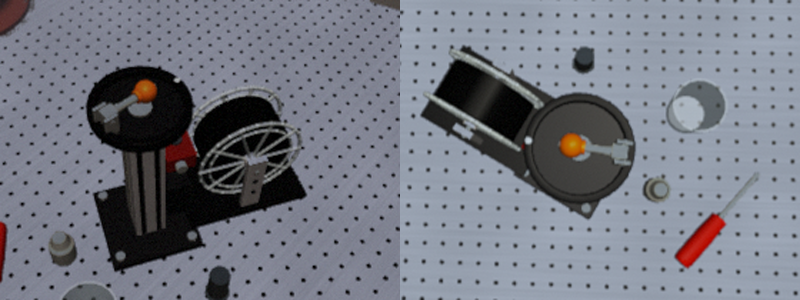

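View pics/top0.png

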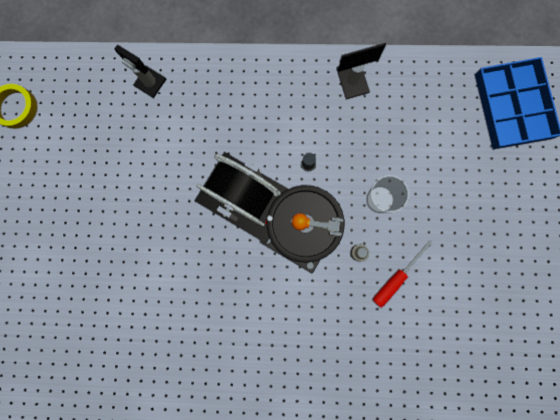

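Run:
```python
from h import *
import bench
for n in("top","scene"):
    p,d=get_image(n)
    h=cv2.cvtColor(p,cv2.COLOR_RGB2HSV)
    for q in("handle_pivot","knob_centre"):
        m=cut_out(q,n)[0]["region"]
        c=cloud(n,d,m)
        if q=="handle_pivot":
            r=c[(abs(c[:,2]-239)<4)]
            A=np.c_[2*r[:,:2],np.ones(len(r))]
            # min enclosing circle & lsq
            (x,y),rad=cv2.minEnclosingCircle(r[:,:2].astype(np.float32));print(n,"rim",x,y,rad,len(r),r[:,2].mean())
        else:
            r=c[c[:,2]>244]
            print(n,"handle pts",r.min(0).round(),r.max(0).round(),len(r))
    # orange mask
    o=(h[...,0]>5)&(h[...,0]<18)&(h[...,1]>170)&(h[...,2]>120)
    c=cloud(n,d,o); c=c[c[:,2]>235]
    v,u=np.nonzero(o); print(n,"orange",len(c),c.mean(0).round(1),c.min(0).round(1),c.max(0).round(1))
```

```text
top rim 557.7318725585938 -99.88558959960938 54.751380920410156 1338 238.5322521940197
top handle pts [ 547. -145.  247.] [570. -80. 263.] 475
top orange 175 [557.9 -92.3 257.8] [ 547.5 -104.7  251.7] [569.4 -81.7 262.5]
scene rim 558.2799682617188 -100.91510772705078 55.0189323425293 1042 237.63093313274618
scene handle pts [ 546. -147.  244.] [570. -85. 262.] 399
scene orange 141 [560.4 -96.  257.3] [ 547.9 -105.9  252.4] [569.3 -84.4 261.8]
```

The pictures show the handwheel at top pixel (305,222), with the knob at (301,221), the clevis at (335,227) and the carriage's wheel to the left. The red stop is at scene (287,207). Next I'll measure the handle direction and the gap to the stop.

```bash
cat >> h.py <<'E'
from scipy.spatial.transform import Rotation as Ro
def rot(s=None):
    s=s or state();w,x,y,z=s["eef_rot"];return Ro.from_quat([x,y,z,w]).as_matrix()
def need(target,yaxis=None,s=None):
    s=s or state();R=rot(s);out=(R.T@(np.array(target)-s["tcp_pos"])).round(1)
    rv=None
    if yaxis is not None:
        y=np.array([*yaxis,0.])/np.linalg.norm(yaxis);z=np.array([0,0,-1.]);x=np.cross(y,z)
        rv=Ro.from_matrix(R.T@np.stack([x,y,z],1)).as_rotvec().round(3)
    return out,rv
E
python3 - <<'E'
from h import *
for n in("top","scene"):
    p,d=get_image(n)
    r=cut_out("handle_pivot",n)[0]["region"]
    c=cloud(n,d,cv2.dilate(r.astype(np.uint8),np.ones((3,3)))>0)
    C=np.array([558,-100.4]); q=c[(c[:,2]>246)&(c[:,2]<270)]
    far=q[np.linalg.norm(q[:,:2]-C,axis=1)>30]
    if len(far): print(n,"clevis",len(far),far.mean(0).round(1),far.min(0).round(),far.max(0).round())
    for k in("stop","carriage"):
        for x in cut_out(k,n)[:1]:
            c=cloud(n,d,x["region"]);print(n,k,x["conf"],x["extent"],np.percentile(c,[2,25,50,75,98],axis=0).round(0).tolist())
print(need([558,-93,340],(0.99,-0.12)))
p,d=get_image("scene")
cv2.imwrite("pics/s1.png",cv2.resize(p[175:265,240:360,::-1],(800,600),interpolation=cv2.INTER_CUBIC))
E
```

```text
top clevis 212 [ 553.3 -139.   254.9] [ 541. -150.  247.] [ 566. -129.  258.]
top carriage 0.76 [241.7, 197.4, 91.0, 98.9] [[548.0, -53.0, 2.0], [587.0, -21.0, 56.0], [610.0, 5.0, 157.0], [631.0, 32.0, 177.0], [688.0, 90.0, 192.0]]
scene clevis 212 [ 554.5 -141.8  253.1] [ 541. -152.  246.] [ 566. -130.  257.]
scene stop 0.62 [287.6, 205.6, 22.3, 28.1] [[579.0, -94.0, 142.0], [587.0, -85.0, 156.0], [594.0, -75.0, 162.0], [602.0, -67.0, 163.0], [607.0, -52.0, 166.0]]
scene carriage 0.64 [252.8, 169.9, 39.8, 30.1] [[545.0, -146.0, 231.0], [554.0, -127.0, 252.0], [558.0, -103.0, 254.0], [563.0, -95.0, 256.0], [569.0, -82.0, 260.0]]
(array([-552. , -501.2, -122.6]), array([-0.   ,  0.   ,  1.306]))
```

View pics/s1.png

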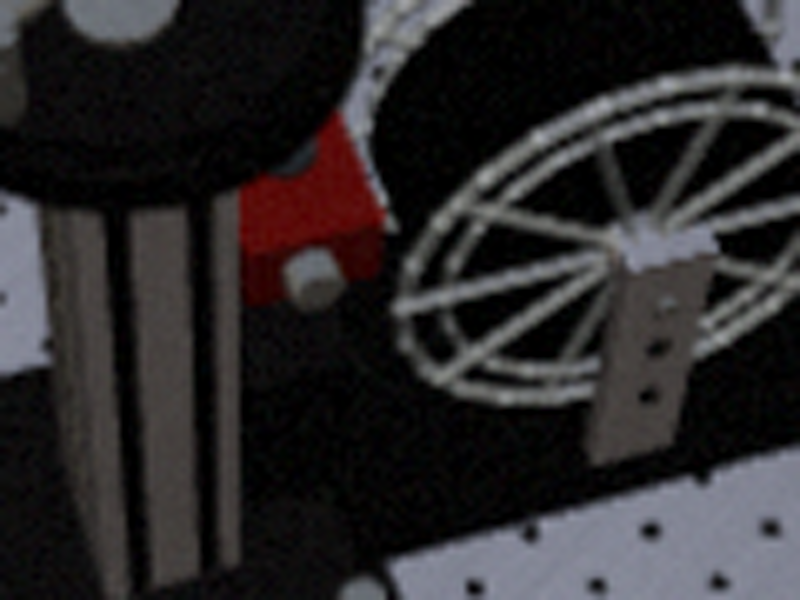

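The crop shows the red stop block (crop pixel 310,220) with its clamp knob. The screw tip is hidden in shadow, so I'll find the stop by feel. First move to above the knob.

```bash
python3 -m handwheel '[{"delta_rot":[0,0,0],"slide":[0,0,-50],"jaw":0},{"delta_rot":[0,0,0],"slide":[0,0,-100],"jaw":0},{"delta_rot":[0,0,0.15],"slide":[-37,-33,-123],"jaw":0},{"delta_rot":[0,0,0.3],"slide":[-74,-66,-123],"jaw":0},{"delta_rot":[0,0,0.45],"slide":[-111,-99,-123],"jaw":0},{"delta_rot":[0,0,0.6],"slide":[-148,-132,-123],"jaw":0},{"delta_rot":[0,0,0.75],"slide":[-185,-166,-123],"jaw":0},{"delta_rot":[0,0,0.9],"slide":[-222,-200,-123],"jaw":0}]' 30
python3 - <<'E'
from h import *
p,d=get_image("scene")
m=np.zeros(d.shape,bool);m[175:265,240:360]=1
c=cloud("scene",d,m);C=np.array([558,-100.4]);ey=np.array([.44,.9])/np.hypot(.44,.9)  # approx
r=c[:,:2]-C;a=r@ey;b=r@np.array([ey[1],-ey[0]])
k=(a>22)&(a<60)&(abs(b)<32)
print(np.c_[np.histogram(c[k,2],bins=np.arange(10,200,6))[1][:-1],np.histogram(c[k,2],bins=np.arange(10,200,6))[0]].T.tolist())
print(need([558,-93,340],(0.99,-0.12)))
E
```

```text
time: 2.25
tcp_pos: [364.5, 311.6, 340.6]
eef_rot: [0.0, 0.602, 0.799, 0.0]
force: [0.5, 1.2, 0.6]
grip_width: 42.7
finger_force: 0.0
[[10, 16, 22, 28, 34, 40, 46, 52, 58, 64, 70, 76, 82, 88, 94, 100, 106, 112, 118, 124, 130, 136, 142, 148, 154, 160, 166, 172, 178, 184, 190], [130, 0, 0, 0, 0, 1, 18, 63, 23, 29, 24, 30, 23, 29, 31, 143, 55, 0, 1, 2, 0, 7, 25, 30, 42, 267, 7, 0, 0, 0, 0]]
(array([-435.1,   78.3,    3.3]), array([0.003, 0.005, 0.388]))
```

```bash
python3 -m handwheel '[{"delta_rot":[0,0,0.1],"slide":[-49,9,3],"jaw":0},{"delta_rot":[0,0,0.2],"slide":[-98,18,3],"jaw":0},{"delta_rot":[0,0,0.3],"slide":[-147,27,3],"jaw":0},{"delta_rot":[0,0,0.388],"slide":[-196,35,3],"jaw":0},{"delta_rot":[0,0,0.388],"slide":[-245,44,3],"jaw":0},{"delta_rot":[0,0,0.388],"slide":[-294,53,3],"jaw":0},{"delta_rot":[0,0,0.388],"slide":[-343,62,3],"jaw":0},{"delta_rot":[0,0,0.388],"slide":[-392,71,3],"jaw":0}]'
python3 -c "
from h import *
print(need([558,-93,340],(0.99,-0.12)))"
```

```text
time: 3.1
tcp_pos: [543.1, -44.9, 337.7]
eef_rot: [0.0, 0.743, 0.67, 0.0]
force: [0.3, 0.4, 0.1]
grip_width: 42.8
finger_force: 0.0
(array([-46.3,  19.8,  -2.3]), array([ 0.001, -0.   ,  0.017]))
```

```bash
python3 -m handwheel '[{"delta_rot":[0,0,0.017],"slide":[-46,20,0],"jaw":0},{"delta_rot":[0,0,0.017],"slide":[-46,20,20],"jaw":0},{"delta_rot":[0,0,0.017],"slide":[-46,20,40],"jaw":0},{"delta_rot":[0,0,0.017],"slide":[-46,20,40],"jaw":0},{"delta_rot":[0,0,0.017],"slide":[-46,20,40],"jaw":0}]'
python3 - <<'E'
from h import *
print(need([558.3,-93,253],(0.99,-0.12)))
o=[]
for n,s in(("scene",np.s_[100:250,180:340]),("top",np.s_[150:300,220:380])):
    p,d=get_image(n);o.append(cv2.resize(p[s][...,::-1],(400,375),interpolation=cv2.INTER_CUBIC))
cv2.imwrite("pics/a2.png",cv2.hconcat(o))
E
```

```text
time: 3.6
tcp_pos: [557.5, -90.5, 297.4]
eef_rot: [-0.0, 0.748, 0.664, -0.0]
force: [0.6, 0.7, -0.6]
grip_width: 42.6
finger_force: 0.0
(array([-2.3,  1.1, 44.4]), array([-0.001, -0.   ,  0.001]))
```

View pics/a2.png

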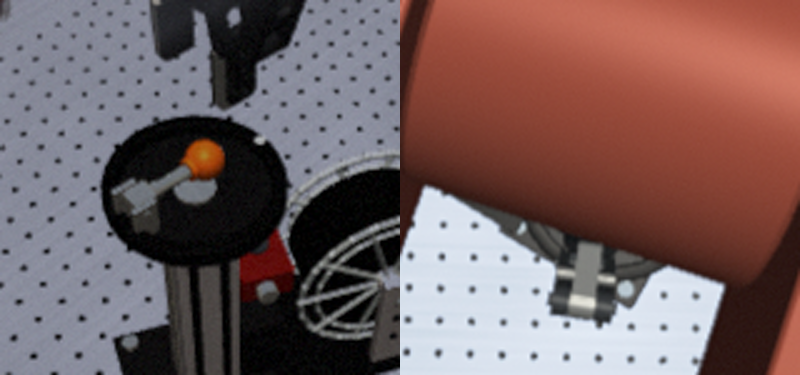

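The fingers straddle the knob (left half, pixel 205,160), hanging above it. The arm hides the wheel in the top view. Now descend and pinch the knob.

```bash
python3 -m handwheel '[{"delta_rot":[0,0,0],"slide":[-2,1,15],"jaw":0},{"delta_rot":[0,0,0],"slide":[-2,1,30],"jaw":0},{"delta_rot":[0,0,0],"slide":[-2,1,42],"jaw":0},{"delta_rot":[0,0,0],"slide":[-2,1,44],"jaw":0},{"delta_rot":[0,0,0],"slide":[-2,1,44],"jaw":0.8},{"delta_rot":[0,0,0],"slide":[-2,1,44],"jaw":0.8},{"delta_rot":[0,0,0],"slide":[-2,1,44],"jaw":0.8},{"delta_rot":[0,0,0],"slide":[-2,1,44],"jaw":0.8}]' 30
python3 - <<'E'
from h import *
s=state();R=rot(s)
C=np.array([558,-100.4,0]);rad=np.array([-0.12,-0.99,0]);rad/=np.linalg.norm(rad)
for i in range(1,11):
    th=i*np.pi/20
    print(i,(R.T@(-rad*50*(np.cos(th)-1)+np.array([0,0,50*np.sin(th)]))).round(1))
E
```

```text
time: 4.5
tcp_pos: [558.7, -92.9, 254.2]
eef_rot: [0.001, 0.748, 0.663, 0.0]
force: [0.2, 0.3, 0.4]
grip_width: 8.5
finger_force: 0.0
1 [-0.6  0.  -7.8]
2 [ -2.5   0.  -15.5]
3 [ -5.5   0.  -22.7]
4 [ -9.6   0.  -29.4]
5 [-14.7   0.  -35.4]
6 [-20.6   0.  -40.4]
7 [-27.3   0.  -44.5]
8 [-34.6   0.  -47.5]
9 [-42.2   0.  -49.4]
10 [-50.   0. -50.]
```

Run:
```python
from h import *
p,d=get_image("scene");cv2.imwrite("pics/a3.png",cv2.resize(p[80:260,170:350][...,::-1],(600,600),interpolation=cv2.INTER_CUBIC))
h=cv2.cvtColor(p,cv2.COLOR_RGB2HSV)
o=(h[...,0]>5)&(h[...,0]<18)&(h[...,1]>170)&(h[...,2]>120)
c=cloud("scene",d,o);c=c[c[:,2]>235];print(len(c),c.mean(0).round(),c.min(0).round(),c.max(0).round())
```

```text
104 [562. -98. 256.] [ 550. -106.  251.] [569. -85. 266.]
```

View pics/a3.png

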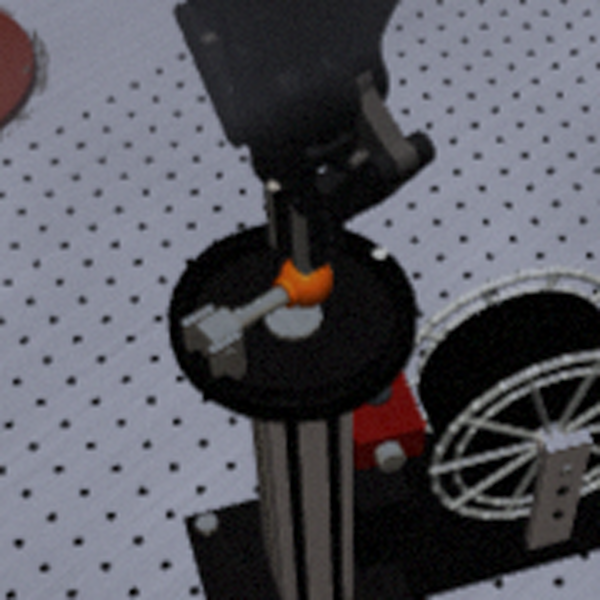

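Run:
```python
from h import *
p,d=get_image("scene")
for (X,Y) in [(285,240),(300,230),(300,250),(300,262),(298,270),(305,280),(300,290),(320,285),(325,240)]:
    u,v=170+X*.3,80+Y*.3
    print((X,Y),p[int(v),int(u)],world("scene",u,v,d[int(v),int(u)]).round(1))
print(state())
c=calibration("scene")
for P in([558.5,-93,250],[558.7,-92.9,240]):
    q=np.array(c["R"])@P+c["t"];uv=np.array(c["K"])@(q/q[2]);print(uv,((uv[0]-170)/.3,(uv[1]-80)/.3),q[2])
```

```text
(285, 240) [13 10 10] [553.3 -98.9 275. ]
(300, 230) [51 49 46] [ 568.6 -104.3  295.1]
(300, 250) [51 51 48] [ 567.2 -103.5  282.1]
(300, 262) [48 47 46] [ 567.5 -104.1  275.9]
(298, 270) [115  64  24] [558.8 -97.5 259.9]
(305, 280) [172  93  23] [563.6 -98.1 257.6]
(300, 290) [152  58   6] [ 564.  -101.7  254.6]
(320, 285) [155  60  15] [569.  -94.5 255.8]
(325, 240) [4 2 4] [577.2 -98.8 291.4]
{'time': 4.6, 'joint_positions': array([-2.96098115e-01, -1.06919106e-01,  1.70882802e+00, -4.90310152e-05,
        1.53881133e+00, -1.76111379e-01]), 'joint_vel': array([ 0.0006871 ,  0.00082656,  0.00393403, -0.00074693,  0.0001272 ,
        0.00099097]), 'tau': array([ 2.65403163e-03, -3.28934276e+01, -3.75988126e+01,  7.64561628e-05,
       -2.75491591e-03, -1.43089090e-05]), 'tcp_pos': array([558.59697801, -92.84812455, 253.93900231]), 'eef_rot': array([3.84827072e-04, 7.48230342e-01, 6.63438893e-01, 2.06835904e-04]), 'force': array([0.13289224, 0.61168107, 0.66026136]), 'moment': array([-0.04167651, -0.001171  ,  0.05462561]), 'finger_force': 0.0, 'grip_width': 8.29226042753748}
[261.67156924 164.0265974    1.        ] (np.float64(305.5718974650616), np.float64(280.08865799910933)) 571.3851890665361
[262.02478619 168.7663204    1.        ] (np.float64(306.74928731511784), np.float64(295.88773468020145)) 579.2699890043253
```

Run:
```python
from h import *
for n in("scene",):
    p,d=get_image(n)
    c=cloud(n,d,np.ones(d.shape,bool))
    v,u=np.nonzero(d>0);col=p[v,u].astype(int)
    k=(abs(c[:,0]-558.6)<60)&(abs(c[:,1]+93)<25)&(c[:,2]>243)&(c[:,2]<330)
    k&=~((col[:,0]-col[:,2])>40)
    for z in range(243,330,6):
        q=c[k&(c[:,2]>=z)&(c[:,2]<z+6)]
        if len(q):print(z,len(q),q.min(0).round(),q.max(0).round())
a=cv2.imread("pics/a2.png");
# ray of fingertip in a2 picture
for u,v in((268.8,142),):
    A=world("scene",u,v,400.);B=world("scene",u,v,600.)
    for x in(579,586,594): print(x,(A+(B-A)*(x-A[0])/(B[0]-A[0])).round(1))
```

```text
243 20 [ 550. -116.  244.] [570. -89. 249.]
249 41 [ 551. -118.  249.] [562. -81. 254.]
261 1 [553. -98. 266.] [553. -98. 266.]
267 19 [ 548. -105.  268.] [574. -91. 273.]
273 60 [ 540. -105.  273.] [577. -87. 279.]
279 65 [ 548. -105.  279.] [578. -88. 285.]
285 79 [ 539. -105.  285.] [578. -88. 291.]
291 63 [ 540. -105.  291.] [577. -90. 297.]
297 58 [ 541. -106.  297.] [576. -81. 303.]
303 40 [ 542. -107.  303.] [576. -96. 309.]
309 80 [ 526. -109.  309.] [594. -85. 315.]
315 184 [ 517. -110.  315.] [599. -86. 321.]
321 115 [ 515. -110.  321.] [601. -83. 327.]
327 60 [ 513. -110.  327.] [604. -83. 330.]
579 [579.  -97.8 310.1]
586 [ 586.  -104.7  319.4]
594 [ 594.  -112.6  330.1]
```

The depth data puts the fingertips at about z 268, roughly 28 mm higher than the reported TCP implies. They closed above the knob, which hasn't moved. I'll open, go down about 27 mm watching the force, and close again.

```bash
python3 -m handwheel '[{"delta_rot":[0,0,0],"slide":[0,0,0],"jaw":0},{"delta_rot":[0,0,0],"slide":[0,0,0],"jaw":0},{"delta_rot":[0,0,0],"slide":[0,0,0],"jaw":0},{"delta_rot":[0,0,0],"slide":[0,0,5],"jaw":0},{"delta_rot":[0,0,0],"slide":[0,0,10],"jaw":0},{"delta_rot":[0,0,0],"slide":[0,0,15],"jaw":0},{"delta_rot":[0,0,0],"slide":[0,0,18],"jaw":0},{"delta_rot":[0,0,0],"slide":[0,0,18],"jaw":0}]' 30
python3 - <<'E'
from h import *
p,d=get_image("scene");cv2.imwrite("pics/a4.png",cv2.resize(p[80:260,170:350][...,::-1],(600,600),interpolation=cv2.INTER_CUBIC))
E
```

```text
time: 5.45
tcp_pos: [557.9, -92.6, 234.4]
eef_rot: [-0.001, 0.748, 0.663, -0.0]
force: [-0.0, -0.1, 0.1]
grip_width: 42.5
finger_force: 0.0
```

View pics/a4.png

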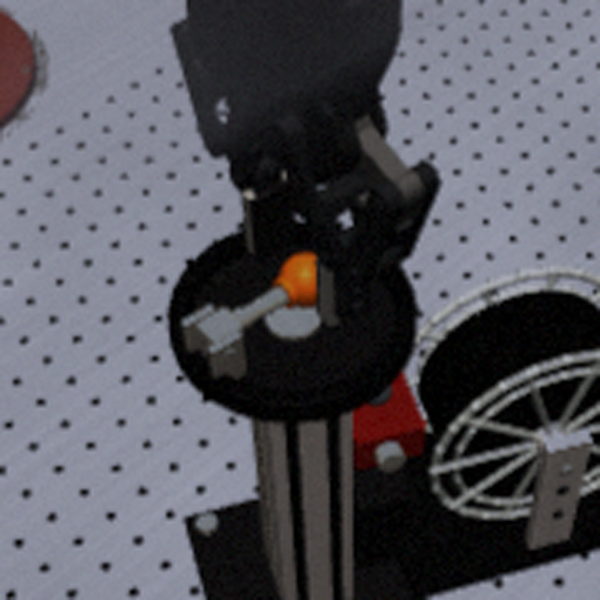

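The fingers now straddle the knob (305,280), with the near fingertip at about (330,320). That confirms the height offset. I'll measure the tip height before closing.

Run:
```python
from h import *
p,d=get_image("scene")
for (X,Y) in [(328,275),(328,290),(328,300),(328,310),(330,318),(333,322),(335,330)]:
    u,v=170+X*.3,80+Y*.3
    print((X,Y),p[int(v),int(u)],world("scene",u,v,d[int(v),int(u)]).round(1))
```

```text
(328, 275) [48 47 46] [ 585.7 -106.1  282.9]
(328, 290) [53 51 47] [ 585.  -105.6  273.1]
(328, 300) [47 47 43] [ 585.4 -106.1  267.8]
(328, 310) [45 44 42] [ 584.7 -105.6  260.8]
(330, 318) [50 46 45] [ 584.4 -104.2  254.5]
(333, 322) [50 50 48] [ 586.3 -104.4  253.6]
(335, 330) [ 9 11  9] [574.9 -91.9 229.3]
```

```bash
python3 -m handwheel '[{"delta_rot":[0,0,0],"slide":[0,0,4],"jaw":0},{"delta_rot":[0,0,0],"slide":[0,0,8],"jaw":0},{"delta_rot":[0,0,0],"slide":[0,0,8],"jaw":0},{"delta_rot":[0,0,0],"slide":[0,0,8],"jaw":0.8},{"delta_rot":[0,0,0],"slide":[0,0,8],"jaw":0.8},{"delta_rot":[0,0,0],"slide":[0,0,8],"jaw":0.8},{"delta_rot":[0,0,0],"slide":[0,0,8],"jaw":0.8},{"delta_rot":[0,0,0],"slide":[0,0,8],"jaw":0.8}]' 30
```

```text
time: 6.35
tcp_pos: [558.0, -92.7, 227.4]
eef_rot: [-0.0, 0.748, 0.663, -0.0]
force: [-2.9, -0.0, 0.8]
grip_width: 21.6
finger_force: 29.4
```

Gripped. Now swing the handle up along the arc.

```bash
python3 -m handwheel '[{"delta_rot":[0,0,0],"slide":[-0.2,0,-4],"jaw":0.8},{"delta_rot":[0,0,0],"slide":[-0.6,0,-7.8],"jaw":0.8},{"delta_rot":[0,0,0],"slide":[-1.4,0,-11.7],"jaw":0.8},{"delta_rot":[0,0,0],"slide":[-2.5,0,-15.5],"jaw":0.8},{"delta_rot":[0,0,0],"slide":[-3.8,0,-19.1],"jaw":0.8},{"delta_rot":[0,0,0],"slide":[-5.5,0,-22.7],"jaw":0.8},{"delta_rot":[0,0,0],"slide":[-7.4,0,-26.1],"jaw":0.8},{"delta_rot":[0,0,0],"slide":[-9.6,0,-29.4],"jaw":0.8}]'
```

```text
time: 7.15
tcp_pos: [557.0, -102.2, 257.0]
eef_rot: [-0.0, 0.748, 0.663, -0.0]
force: [-4.0, 0.0, -4.1]
grip_width: 21.5
finger_force: 29.5
```

```bash
python3 -m handwheel '[{"delta_rot":[0,0,0],"slide":[-5.1,0,-6],"jaw":0.8},{"delta_rot":[0,0,0],"slide":[-11,0,-11],"jaw":0.8},{"delta_rot":[0,0,0],"slide":[-17.7,0,-15.1],"jaw":0.8},{"delta_rot":[0,0,0],"slide":[-25,0,-18.1],"jaw":0.8},{"delta_rot":[0,0,0],"slide":[-32.6,0,-20],"jaw":0.8},{"delta_rot":[0,0,0],"slide":[-40.4,0,-20.6],"jaw":0.8},{"delta_rot":[0,0,0],"slide":[-40.4,0,-20.6],"jaw":0.8}]'
python3 - <<'E'
from h import *
p,d=get_image("scene");cv2.imwrite("pics/a5.png",cv2.resize(p[60:240,170:350][...,::-1],(600,600),interpolation=cv2.INTER_CUBIC))
h=cv2.cvtColor(p,cv2.COLOR_RGB2HSV)
o=(h[...,0]>5)&(h[...,0]<18)&(h[...,1]>170)&(h[...,2]>120);o[:, :200]=0
c=cloud("scene",d,o);c=c[c[:,2]>235];print(len(c),c.mean(0).round(),c.min(0).round(),c.max(0).round())
E
```

```text
time: 7.85
tcp_pos: [553.1, -144.1, 278.9]
eef_rot: [0.002, 0.749, 0.663, 0.0]
force: [-2.0, 0.4, 1.0]
grip_width: 21.6
finger_force: 29.7<stdin>:5: RuntimeWarning: Mean of empty slice.
  ret = um.true_divide(
Traceback (most recent call last):
ValueError: zero-size array to reduction operation minimum which has no identity
```

View pics/a5.png

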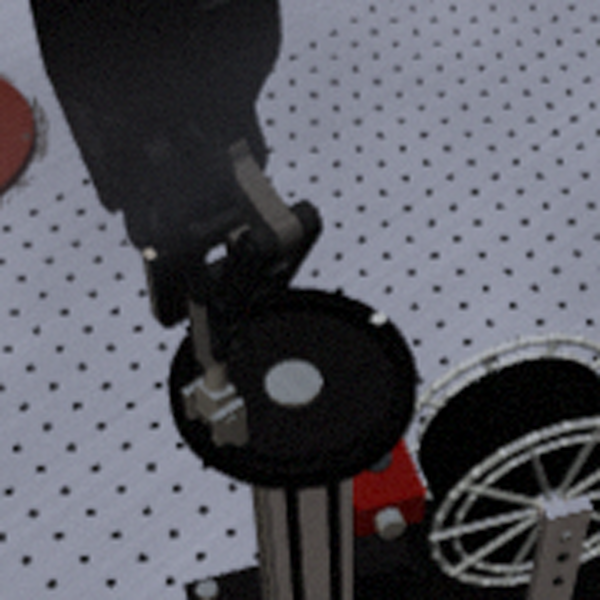

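The handle stands close to upright, with the stem at (205,350) rising from the clevis at (215,400) and the knob hidden between the fingers. I'll press a few mm further outward to feel for the upright stop.

```bash
python3 -m handwheel '[{"delta_rot":[0,0,0],"slide":[-2,0,0],"jaw":0.8},{"delta_rot":[0,0,0],"slide":[-4,0,0],"jaw":0.8},{"delta_rot":[0,0,0],"slide":[-4,0,0],"jaw":0.8}]'
python3 -c "
from h import *
p,d=get_image('scene')
s=state();print(s['tcp_pos'],s['force'])"
python3 -m handwheel '[{"delta_rot":[0,0,0],"slide":[-3,0,0],"jaw":0.8},{"delta_rot":[0,0,0],"slide":[-3,0,0],"jaw":0.8}]'
```

```text
time: 8.2
tcp_pos: [552.5, -146.4, 278.7]
eef_rot: [0.001, 0.748, 0.664, 0.001]
force: [-0.9, 2.9, 6.2]
grip_width: 21.7
finger_force: 29.7
[ 552.53311982 -146.36095184  278.68803265] [-1.02306347  2.9321726   6.46736579]
time: 8.45
tcp_pos: [552.0, -149.7, 278.0]
eef_rot: [0.001, 0.748, 0.663, 0.0]
force: [0.6, 2.9, 4.6]
grip_width: 21.2
finger_force: 29.8
```

Run:
```python
from h import *
p,d=get_image("scene");cv2.imwrite("pics/a6.png",cv2.resize(p[120:210,200:290][...,::-1],(600,600),interpolation=cv2.INTER_CUBIC))
c=calibration("scene")
for P in([553,-142,250],[553,-142,262],[553,-142,275],[553,-142,300],[553.7,-136,275]):
    q=np.array(c["R"])@P+c["t"];uv=np.array(c["K"])@(q/q[2]);print(P,((uv[:2]-[200,120])/.15).round())
m=np.zeros(d.shape,bool);m[120:190,200:290]=1
C=cloud("scene",d,m)
for z in range(256,290,4):
    k=(C[:,2]>=z)&(C[:,2]<z+4)&(abs(C[:,0]-556)<14)&(abs(C[:,1]+142)<14)
    if k.any():print(z,k.sum(),np.median(C[k],0).round(1))
```

```text
[553, -142, 250] [227. 403.]
[553, -142, 262] [222. 365.]
[553, -142, 275] [216. 322.]
[553, -142, 300] [205. 234.]
[553.7, -136, 275] [241. 308.]
256 35 [ 559.3 -145.7  258.4]
260 34 [ 556.4 -144.9  261.2]
264 13 [ 557.  -143.6  265.9]
268 14 [ 556.7 -142.8  269.5]
272 4 [ 556.8 -142.   272.6]
288 1 [ 568.9 -153.6  290.8]
```

View pics/a6.png

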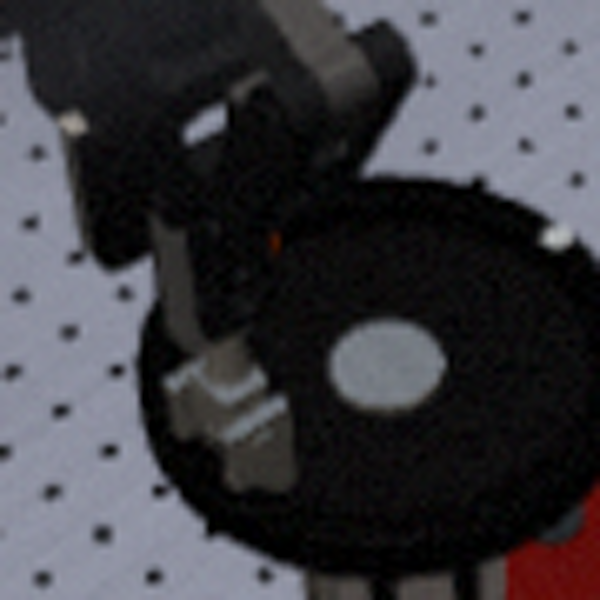

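The stem leans inward: orange shows at (275,240), right of the fingers. So the knob crept to the inner edge of the pads and the handle is only at about 1.3 rad. I'll open, re-centre on the knob at y≈-129, grip more firmly and push outward.

```bash
python3 -m handwheel '[{"delta_rot":[0,0,0],"slide":[0,0,0],"jaw":0.1},{"delta_rot":[0,0,0],"slide":[0,0,0],"jaw":0.1},{"delta_rot":[0,0,0],"slide":[20,0,1],"jaw":0.1},{"delta_rot":[0,0,0],"slide":[20,0,1],"jaw":0.1},{"delta_rot":[0,0,0],"slide":[20,0,1],"jaw":0.1}]' 50
python3 - <<'E'
from h import *
p,d=get_image("scene");cv2.imwrite("pics/a7.png",cv2.resize(p[110:200,200:290][...,::-1],(600,600),interpolation=cv2.INTER_CUBIC))
h=cv2.cvtColor(p,cv2.COLOR_RGB2HSV)
o=(h[...,0]>3)&(h[...,0]<20)&(h[...,1]>150)&(h[...,2]>60);o[:, :200]=0
c=cloud("scene",d,o);c=c[(c[:,2]>235)&(c[:,0]>530)];print(len(c))
if len(c):print(c.mean(0).round(),c.min(0).round(),c.max(0).round())
E
```

```text
time: 9.0
tcp_pos: [553.7, -129.8, 275.7]
eef_rot: [-0.0, 0.748, 0.664, -0.001]
force: [-0.4, -0.2, -0.2]
grip_width: 38.4
finger_force: 0.0
368
[ 566. -145.  379.] [ 533. -164.  285.] [ 591. -114.  500.]
```

View pics/a7.png

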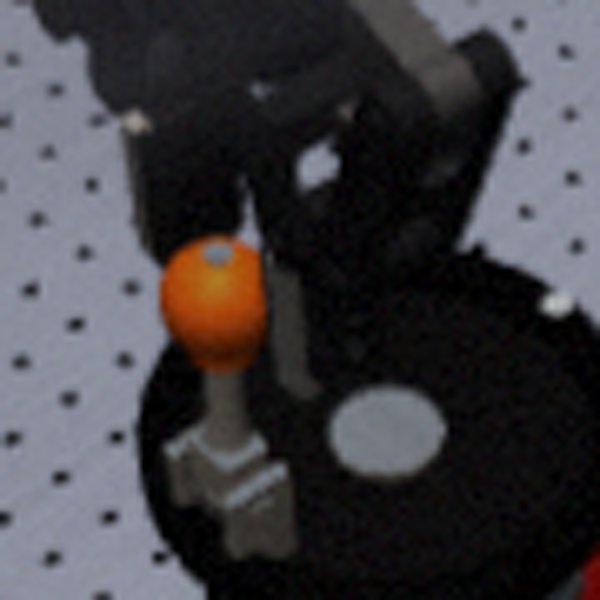

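The knob at crop pixel (215,300) sits almost exactly where an upright handle projects. It was upright after all. I'll locate it precisely before regripping.

Run:
```python
from h import *
from scipy.optimize import least_squares
p,d=get_image("scene")
h=cv2.cvtColor(p,cv2.COLOR_RGB2HSV)
o=(h[...,0]>3)&(h[...,0]<20)&(h[...,1]>150)&(h[...,2]>60)
o=cv2.erode(o.astype(np.uint8),np.ones((3,3)))>0;k=np.zeros_like(o);k[140:170,220:245]=1;o&=k
c=cloud("scene",d,o)
r=least_squares(lambda x:np.linalg.norm(c-x,axis=1)-12,[553,-140,300],loss="soft_l1")
print(len(c),r.x.round(1),np.abs(r.fun).mean())
print(need([r.x[0],r.x[1],r.x[2]-23]))
# tips
for X,Y in((295,380),(290,340)):
    u,v=200+X*.15,110+Y*.15;print(world("scene",u,v,d[int(v),int(u)]).round(1))
```

```text
141 [ 553.6 -138.9  298.6] 0.6015335463865438
(array([-8.8,  0.8,  0.5]), None)
[ 579.4 -143.1  298. ]
[ 579.3 -143.3  309.1]
```

```bash
python3 -m handwheel '[{"delta_rot":[0,0,0],"slide":[-9,1,0],"jaw":0.1},{"delta_rot":[0,0,0],"slide":[-9,1,0],"jaw":0.1},{"delta_rot":[0,0,0],"slide":[-9,1,0],"jaw":0.8},{"delta_rot":[0,0,0],"slide":[-9,1,0],"jaw":0.8},{"delta_rot":[0,0,0],"slide":[-9,1,0],"jaw":0.8},{"delta_rot":[0,0,0],"slide":[-11,1,0],"jaw":0.8},{"delta_rot":[0,0,0],"slide":[-13,1,0],"jaw":0.8},{"delta_rot":[0,0,0],"slide":[-13,1,0],"jaw":0.8}]' 50
cat >> h.py <<'E'
C0=np.array([558.1,-100.4])
def report():
    s=state();r=s["tcp_pos"][:2]-C0;rad=np.linalg.norm(r);u=r/rad
    t=np.array([u[1],-u[0]])  # clockwise seen from above
    f=s["force"][:2]
    print("t",s["time"],"rad",rad.round(1),"phi(ccw)",np.arctan2(r[1],r[0]).round(3),"drag",(-f@t).round(2),"Fr",(f@u).round(2),"Fz",s["force"][2].round(1),"z",s["tcp_pos"][2].round(1),"w",round(s["grip_width"],1))
    return s
def arc(step,n=8,radius=42.5):
    s=report();r=s["tcp_pos"][:2]-C0;ph=np.arctan2(r[1],r[0]);R=rot(s)
    for i in range(1,n+1):
        a=ph-step*i;tg=C0+radius*np.array([np.cos(a),np.sin(a)])
        print((R.T@np.array([*(tg-s["tcp_pos"][:2]),0])).round(1)[:2].tolist())
E
python3 -c "
from h import *
arc(0.15)"
```

```text
time: 9.9
tcp_pos: [553.4, -141.9, 276.7]
eef_rot: [-0.0, 0.748, 0.664, 0.001]
force: [-2.6, 2.5, 3.2]
grip_width: 20.7
finger_force: 49.0
t 9.9 rad 41.8 phi(ccw) -1.683 drag -2.91 Fr -2.16 Fz 3.2 z 276.7 w 20.7
[-0.3, -6.3]
[1.1, -12.6]
[3.4, -18.5]
[6.6, -24.0]
[10.5, -29.0]
[15.2, -33.4]
[20.4, -37.0]
[26.1, -39.8]
```

```bash
python3 -m handwheel '[{"delta_rot":[0,0,0],"slide":[-0.3,-6.3,0],"jaw":0.8},{"delta_rot":[0,0,0],"slide":[1.1,-12.6,0],"jaw":0.8},{"delta_rot":[0,0,0],"slide":[3.4,-18.5,0],"jaw":0.8},{"delta_rot":[0,0,0],"slide":[6.6,-24,0],"jaw":0.8},{"delta_rot":[0,0,0],"slide":[10.5,-29,0],"jaw":0.8},{"delta_rot":[0,0,0],"slide":[15.2,-33.4,0],"jaw":0.8},{"delta_rot":[0,0,0],"slide":[20.4,-37,0],"jaw":0.8},{"delta_rot":[0,0,0],"slide":[26.1,-39.8,0],"jaw":0.8}]'
python3 -c "
from h import *
arc(0.12)"
```

```text
time: 10.7
tcp_pos: [516.4, -112.1, 276.8]
eef_rot: [0.0, 0.748, 0.663, -0.001]
force: [2.1, -2.8, 2.8]
grip_width: 20.8
finger_force: 49.2
t 10.7 rad 43.3 phi(ccw) -2.868 drag 3.29 Fr -1.31 Fz 2.8 z 276.8 w 20.8
[5.1, -1.0]
[10.1, -2.1]
[15.2, -2.5]
[20.3, -2.4]
[25.3, -1.7]
[30.2, -0.3]
[34.9, 1.6]
[39.4, 4.1]
```

```bash
python3 -m handwheel '[{"delta_rot":[0,0,0],"slide":[5.1,-1,0],"jaw":0.8},{"delta_rot":[0,0,0],"slide":[10.1,-2.1,0],"jaw":0.8},{"delta_rot":[0,0,0],"slide":[15.2,-2.5,0],"jaw":0.8},{"delta_rot":[0,0,0],"slide":[20.3,-2.4,0],"jaw":0.8},{"delta_rot":[0,0,0],"slide":[25.3,-1.7,0],"jaw":0.8},{"delta_rot":[0,0,0],"slide":[30.2,-0.3,0],"jaw":0.8},{"delta_rot":[0,0,0],"slide":[34.9,1.6,0],"jaw":0.8},{"delta_rot":[0,0,0],"slide":[39.4,4.1,0],"jaw":0.8}]'
python3 -c "
from h import *
arc(0.08)"
```

```text
time: 11.5
tcp_pos: [525.0, -73.1, 276.7]
eef_rot: [-0.0, 0.748, 0.663, -0.001]
force: [-0.6, -3.0, 5.5]
grip_width: 20.7
finger_force: 49.4
t 11.5 rad 42.9 phi(ccw) 2.451 drag 2.7 Fr -1.41 Fz 5.5 z 276.7 w 20.7
[2.6, 2.3]
[5.2, 4.4]
[7.6, 6.8]
[9.9, 9.4]
[11.9, 12.1]
[13.7, 15.0]
[15.3, 18.0]
[16.6, 21.1]
```

```bash
python3 -m handwheel '[{"delta_rot":[0,0,0],"slide":[2.6,2.3,0],"jaw":0.8},{"delta_rot":[0,0,0],"slide":[5.2,4.4,0],"jaw":0.8},{"delta_rot":[0,0,0],"slide":[7.6,6.8,0],"jaw":0.8},{"delta_rot":[0,0,0],"slide":[9.9,9.4,0],"jaw":0.8},{"delta_rot":[0,0,0],"slide":[11.9,12.1,0],"jaw":0.8},{"delta_rot":[0,0,0],"slide":[13.7,15,0],"jaw":0.8},{"delta_rot":[0,0,0],"slide":[15.3,18,0],"jaw":0.8},{"delta_rot":[0,0,0],"slide":[16.6,21.1,0],"jaw":0.8}]'
python3 -c "
from h import *
arc(0.09)"
```

```text
time: 12.3
tcp_pos: [547.8, -59.3, 276.7]
eef_rot: [-0.001, 0.748, 0.663, -0.001]
force: [-3.0, -3.8, 5.1]
grip_width: 20.7
finger_force: 49.4
t 12.3 rad 42.3 phi(ccw) 1.817 drag 3.82 Fr -2.92 Fz 5.1 z 276.7 w 20.7
[1.4, 3.6]
[2.2, 7.3]
[2.8, 11.1]
[3.0, 14.9]
[2.8, 18.7]
[2.3, 22.5]
[1.5, 26.2]
[0.3, 29.9]
```

```bash
python3 -m handwheel '[{"delta_rot":[0,0,0],"slide":[1.4,3.6,0],"jaw":0.8},{"delta_rot":[0,0,0],"slide":[2.2,7.3,0],"jaw":0.8},{"delta_rot":[0,0,0],"slide":[2.8,11.1,0],"jaw":0.8},{"delta_rot":[0,0,0],"slide":[3,14.9,0],"jaw":0.8},{"delta_rot":[0,0,0],"slide":[2.8,18.7,0],"jaw":0.8},{"delta_rot":[0,0,0],"slide":[2.3,22.5,0],"jaw":0.8},{"delta_rot":[0,0,0],"slide":[1.5,26.2,0],"jaw":0.8},{"delta_rot":[0,0,0],"slide":[0.3,29.9,0],"jaw":0.8}]'
python3 -c "
from h import *
arc(0.08)"
```

```text
time: 13.1
tcp_pos: [576.7, -63.1, 276.6]
eef_rot: [-0.001, 0.748, 0.663, -0.003]
force: [-5.8, -3.9, 7.4]
grip_width: 21.1
finger_force: 49.5
t 13.1 rad 41.7 phi(ccw) 1.109 drag 3.42 Fr -6.1 Fz 7.4 z 276.6 w 21.1
[-0.5, 3.4]
[-2.0, 6.5]
[-3.8, 9.4]
[-5.8, 12.1]
[-8.0, 14.7]
[-10.4, 17.2]
[-12.9, 19.4]
[-15.7, 21.4]
```

```bash
python3 -c "
from h import *
arc(0.08,radius=40.8)"
```

```text
t 13.1 rad 41.7 phi(ccw) 1.109 drag 3.42 Fr -6.1 Fz 7.4 z 276.6 w 21.1
[-2.1, 2.7]
[-3.5, 5.6]
[-5.2, 8.4]
[-7.1, 11.1]
[-9.2, 13.6]
[-11.5, 15.9]
[-14.0, 18.0]
[-16.6, 20.0]
```

```bash
python3 -m handwheel '[{"delta_rot":[0,0,0],"slide":[-2.1,2.7,0],"jaw":0.8},{"delta_rot":[0,0,0],"slide":[-3.5,5.6,0],"jaw":0.8},{"delta_rot":[0,0,0],"slide":[-5.2,8.4,0],"jaw":0.8},{"delta_rot":[0,0,0],"slide":[-7.1,11.1,0],"jaw":0.8},{"delta_rot":[0,0,0],"slide":[-9.2,13.6,0],"jaw":0.8},{"delta_rot":[0,0,0],"slide":[-11.5,15.9,0],"jaw":0.8},{"delta_rot":[0,0,0],"slide":[-14,18,0],"jaw":0.8},{"delta_rot":[0,0,0],"slide":[-16.6,20,0],"jaw":0.8}]'
python3 -c "
from h import *
arc(0.07,radius=41.5)"
```

```text
time: 13.9
tcp_pos: [594.3, -80.6, 276.7]
eef_rot: [-0.003, 0.748, 0.664, -0.002]
force: [-6.9, 1.0, 7.9]
grip_width: 21.1
finger_force: 49.6
t 13.9 rad 41.2 phi(ccw) 0.501 drag 4.23 Fr -5.59 Fz 7.9 z 276.7 w 21.1
[-2.3, 1.8]
[-4.8, 3.3]
[-7.4, 4.5]
[-10.1, 5.6]
[-12.9, 6.5]
[-15.7, 7.1]
[-18.6, 7.6]
[-21.5, 7.9]
```

```bash
python3 -m handwheel '[{"delta_rot":[0,0,0],"slide":[-2.5,1,0],"jaw":0.8},{"delta_rot":[0,0,0],"slide":[-4.9,2.4,0],"jaw":0.8},{"delta_rot":[0,0,0],"slide":[-7.4,3.6,0],"jaw":0.8},{"delta_rot":[0,0,0],"slide":[-10,4.6,0],"jaw":0.8},{"delta_rot":[0,0,0],"slide":[-12.8,5.4,0],"jaw":0.8},{"delta_rot":[0,0,0],"slide":[-15.6,6,0],"jaw":0.8},{"delta_rot":[0,0,0],"slide":[-18.5,6.4,0],"jaw":0.8}]'
python3 -c "
from h import *
arc(0.07,radius=41.5)"
```

```text
time: 14.6
tcp_pos: [599.1, -98.5, 276.7]
eef_rot: [-0.003, 0.748, 0.664, -0.0]
force: [-3.7, 3.5, 6.6]
grip_width: 20.5
finger_force: 49.6
t 14.6 rad 41.1 phi(ccw) 0.045 drag 3.71 Fr -3.55 Fz 6.6 z 276.7 w 20.5
[-2.8, 0.8]
[-5.7, 1.0]
[-8.6, 1.0]
[-11.5, 0.7]
[-14.4, 0.3]
[-17.2, -0.4]
[-20.0, -1.2]
[-22.7, -2.2]
```

```bash
python3 -m handwheel '[{"delta_rot":[0,0,0],"slide":[-2.8,0.4,0],"jaw":0.8},{"delta_rot":[0,0,0],"slide":[-5.7,0.6,0],"jaw":0.8},{"delta_rot":[0,0,0],"slide":[-8.6,0.6,0],"jaw":0.8},{"delta_rot":[0,0,0],"slide":[-11.5,0.3,0],"jaw":0.8},{"delta_rot":[0,0,0],"slide":[-14.4,-0.1,0],"jaw":0.8},{"delta_rot":[0,0,0],"slide":[-17.2,-0.7,0],"jaw":0.8},{"delta_rot":[0,0,0],"slide":[-20,-1.5,0],"jaw":0.8},{"delta_rot":[0,0,0],"slide":[-22.7,-2.5,0],"jaw":0.8}]'
python3 -c "
from h import *
arc(0.07,radius=41.8)"
```

```text
time: 15.4
tcp_pos: [594.4, -120.1, 276.7]
eef_rot: [-0.003, 0.748, 0.664, 0.001]
force: [-2.1, 5.9, 6.2]
grip_width: 21.0
finger_force: 49.5
t 15.4 rad 41.3 phi(ccw) -0.497 drag 4.14 Fr -4.64 Fz 6.2 z 276.7 w 21.0
[-2.9, -0.7]
[-5.5, -2.1]
[-7.9, -3.6]
[-10.3, -5.3]
[-12.6, -7.2]
[-14.7, -9.2]
[-16.6, -11.4]
[-18.5, -13.7]
```

```bash
python3 -m handwheel '[{"delta_rot":[0,0,0],"slide":[-2.6,-1.2,0],"jaw":0.8},{"delta_rot":[0,0,0],"slide":[-5.2,-2.7,0],"jaw":0.8},{"delta_rot":[0,0,0],"slide":[-7.6,-4.2,0],"jaw":0.8},{"delta_rot":[0,0,0],"slide":[-9.9,-5.9,0],"jaw":0.8},{"delta_rot":[0,0,0],"slide":[-12.2,-7.7,0],"jaw":0.8},{"delta_rot":[0,0,0],"slide":[-14.2,-9.7,0],"jaw":0.8},{"delta_rot":[0,0,0],"slide":[-16.1,-11.8,0],"jaw":0.8},{"delta_rot":[0,0,0],"slide":[-17.9,-14,0],"jaw":0.8}]'
python3 -c "
from h import *
arc(0.07,radius=41.8)"
```

```text
time: 16.2
tcp_pos: [579.3, -136.3, 276.7]
eef_rot: [-0.002, 0.748, 0.664, 0.002]
force: [1.3, 4.1, 5.1]
grip_width: 21.0
finger_force: 49.4
t 16.2 rad 41.7 phi(ccw) -1.038 drag 3.19 Fr -2.85 Fz 5.1 z 276.7 w 21.0
[-1.7, -2.3]
[-3.3, -4.8]
[-4.6, -7.4]
[-5.8, -10.1]
[-6.7, -12.9]
[-7.5, -15.7]
[-8.1, -18.6]
[-8.4, -21.5]
```

```bash
python3 -m handwheel '[{"delta_rot":[0,0,0],"slide":[-1.7,-2.3,0],"jaw":0.8},{"delta_rot":[0,0,0],"slide":[-3.3,-4.8,0],"jaw":0.8},{"delta_rot":[0,0,0],"slide":[-4.6,-7.4,0],"jaw":0.8},{"delta_rot":[0,0,0],"slide":[-5.8,-10.1,0],"jaw":0.8},{"delta_rot":[0,0,0],"slide":[-6.7,-12.9,0],"jaw":0.8},{"delta_rot":[0,0,0],"slide":[-7.5,-15.7,0],"jaw":0.8},{"delta_rot":[0,0,0],"slide":[-8.1,-18.6,0],"jaw":0.8},{"delta_rot":[0,0,0],"slide":[-8.4,-21.5,0],"jaw":0.8}]'
python3 -c "
from h import *
arc(0.07,radius=42)"
```

```text
time: 17.0
tcp_pos: [557.4, -142.8, 276.7]
eef_rot: [-0.001, 0.748, 0.664, 0.002]
force: [3.9, 4.7, 4.3]
grip_width: 20.9
finger_force: 49.3
t 17.0 rad 42.4 phi(ccw) -1.588 drag 3.82 Fr -4.75 Fz 4.3 z 276.7 w 20.9
[0.2, -3.0]
[0.2, -5.9]
[0.5, -8.8]
[0.9, -11.8]
[1.5, -14.6]
[2.3, -17.5]
[3.3, -20.2]
[4.6, -22.9]
```

```bash
python3 -m handwheel '[{"delta_rot":[0,0,0],"slide":[0.6,-3,0],"jaw":0.8},{"delta_rot":[0,0,0],"slide":[0.7,-5.9,0],"jaw":0.8},{"delta_rot":[0,0,0],"slide":[1,-8.8,0],"jaw":0.8},{"delta_rot":[0,0,0],"slide":[1.4,-11.7,0],"jaw":0.8},{"delta_rot":[0,0,0],"slide":[2,-14.5,0],"jaw":0.8},{"delta_rot":[0,0,0],"slide":[2.8,-17.3,0],"jaw":0.8},{"delta_rot":[0,0,0],"slide":[3.8,-20,0],"jaw":0.8},{"delta_rot":[0,0,0],"slide":[5,-22.7,0],"jaw":0.8}]'
python3 -c "
from h import *
arc(0.07,radius=42.5)"
```

```text
time: 17.8
tcp_pos: [535.3, -136.9, 276.7]
eef_rot: [0.001, 0.748, 0.663, 0.001]
force: [5.9, 0.8, 5.1]
grip_width: 20.9
finger_force: 49.4
t 17.8 rad 43.0 phi(ccw) -2.129 drag 4.62 Fr -3.8 Fz 5.1 z 276.7 w 20.9
[1.8, -2.4]
[3.3, -5.0]
[5.0, -7.4]
[6.9, -9.7]
[9.0, -11.9]
[11.1, -13.9]
[13.5, -15.8]
[15.9, -17.5]
```

```bash
python3 -m handwheel '[{"delta_rot":[0,0,0],"slide":[1.8,-2.4,0],"jaw":0.8},{"delta_rot":[0,0,0],"slide":[3.3,-5,0],"jaw":0.8},{"delta_rot":[0,0,0],"slide":[5,-7.4,0],"jaw":0.8},{"delta_rot":[0,0,0],"slide":[6.9,-9.7,0],"jaw":0.8}]'
python3 -c "
from h import *
arc(0.07,radius=42.8)"
```

```text
time: 18.2
tcp_pos: [526.1, -129.4, 276.7]
eef_rot: [0.001, 0.748, 0.663, -0.0]
force: [3.3, -0.9, 4.8]
grip_width: 21.2
finger_force: 49.4
t 18.2 rad 43.2 phi(ccw) -2.406 drag 2.89 Fr -1.8 Fz 4.8 z 276.7 w 21.2
[2.3, -1.9]
[4.5, -4.0]
[6.9, -5.9]
[9.3, -7.6]
[11.9, -9.1]
[14.5, -10.5]
[17.3, -11.7]
[20.1, -12.6]
```

Still free, at 7.0 rad so far. Continuing.

```bash
python3 -m handwheel '[{"delta_rot":[0,0,0],"slide":[2.3,-1.9,0],"jaw":0.8},{"delta_rot":[0,0,0],"slide":[4.5,-4,0],"jaw":0.8},{"delta_rot":[0,0,0],"slide":[6.9,-5.9,0],"jaw":0.8},{"delta_rot":[0,0,0],"slide":[9.3,-7.6,0],"jaw":0.8},{"delta_rot":[0,0,0],"slide":[11.9,-9.1,0],"jaw":0.8},{"delta_rot":[0,0,0],"slide":[14.5,-10.5,0],"jaw":0.8},{"delta_rot":[0,0,0],"slide":[17.3,-11.7,0],"jaw":0.8}]'
python3 -c "
from h import *
arc(0.07,radius=43)"
```

```text
time: 18.9
tcp_pos: [516.3, -111.6, 276.7]
eef_rot: [0.001, 0.749, 0.663, -0.001]
force: [2.8, -3.4, 4.7]
grip_width: 20.6
finger_force: 49.4
t 18.9 rad 43.3 phi(ccw) -2.88 drag 4.03 Fr -1.84 Fz 4.7 z 276.7 w 20.6
[2.9, -0.7]
[5.8, -1.6]
[8.8, -2.2]
[11.8, -2.6]
[14.8, -2.8]
[17.8, -2.8]
[20.8, -2.6]
[23.8, -2.1]
```

```bash
python3 -m handwheel '[{"delta_rot":[0,0,0],"slide":[2.9,-0.7,0],"jaw":0.8},{"delta_rot":[0,0,0],"slide":[5.8,-1.6,0],"jaw":0.8},{"delta_rot":[0,0,0],"slide":[8.8,-2.2,0],"jaw":0.8},{"delta_rot":[0,0,0],"slide":[11.8,-2.6,0],"jaw":0.8},{"delta_rot":[0,0,0],"slide":[14.8,-2.8,0],"jaw":0.8}]'
python3 -c "
from h import *
arc(0.07,radius=43)"
```

```text
time: 19.4
tcp_pos: [514.9, -97.1, 276.7]
eef_rot: [0.001, 0.749, 0.663, -0.002]
force: [2.0, -5.4, 5.6]
grip_width: 21.0
finger_force: 49.5
t 19.4 rad 43.3 phi(ccw) 3.066 drag 5.24 Fr -2.43 Fz 5.6 z 276.7 w 21.0
[3.0, 0.2]
[6.0, 0.4]
[9.0, 0.8]
[12.0, 1.4]
[14.9, 2.2]
[17.7, 3.2]
[20.5, 4.4]
[23.1, 5.8]
```

```bash
python3 -m handwheel '[{"delta_rot":[0,0,0],"slide":[3,0.2,0],"jaw":0.8},{"delta_rot":[0,0,0],"slide":[6,0.4,0],"jaw":0.8}]'
python3 -c "
from h import *
arc(0.07,radius=43)"
```

```text
time: 19.6
tcp_pos: [515.8, -91.4, 276.7]
eef_rot: [0.001, 0.749, 0.663, -0.002]
force: [0.8, -5.7, 6.1]
grip_width: 20.9
finger_force: 49.5
t 19.6 rad 43.2 phi(ccw) 2.933 drag 5.45 Fr -1.96 Fz 6.1 z 276.7 w 20.9
[3.0, 0.6]
[5.9, 1.2]
[8.8, 1.9]
[11.7, 2.9]
[14.4, 4.1]
[17.1, 5.5]
[19.7, 7.0]
[22.2, 8.8]
```

```bash
python3 -m handwheel '[{"delta_rot":[0,0,0],"slide":[3,0.6,0],"jaw":0.8},{"delta_rot":[0,0,0],"slide":[5.9,1.2,0],"jaw":0.8}]'
python3 -c "
from h import *
arc(0.07,radius=43)"
```

```text
time: 19.8
tcp_pos: [517.5, -85.9, 276.7]
eef_rot: [0.001, 0.749, 0.663, -0.003]
force: [-0.8, -6.7, 6.0]
grip_width: 21.0
finger_force: 49.6
t 19.8 rad 43.2 phi(ccw) 2.798 drag 6.58 Fr -1.47 Fz 6.0 z 276.7 w 21.0
[2.9, 0.9]
[5.7, 1.9]
[8.5, 3.1]
[11.2, 4.4]
[13.8, 5.9]
[16.2, 7.7]
[18.6, 9.5]
[20.8, 11.6]
```

```bash
python3 -m handwheel '[{"delta_rot":[0,0,0],"slide":[2.4,0.8,0],"jaw":0.8},{"delta_rot":[0,0,0],"slide":[2.4,0.8,0],"jaw":0.8},{"delta_rot":[0,0,0],"slide":[2.4,0.8,0],"jaw":0.8},{"delta_rot":[0,0,0],"slide":[2.4,0.8,0],"jaw":0.8}]'
python3 -c "
from h import *
report()
s=state();R=rot(s);ph=2.75;inw=-np.array([np.cos(ph),np.sin(ph),0])
for i in range(1,11):
    th=np.pi/2-i*np.pi/20
    print((R.T@(inw*50*np.cos(th)+np.array([0,0,50*(np.sin(th)-1)]))).round(1).tolist())
print('tool y in world',R[:,1])
"
```

```text
time: 20.2
tcp_pos: [518.5, -83.3, 276.7]
eef_rot: [0.001, 0.749, 0.663, -0.002]
force: [-0.6, -4.5, 6.0]
grip_width: 21.0
finger_force: 49.6
t 20.2 rad 43.1 phi(ccw) 2.733 drag 4.35 Fr -1.28 Fz 6.0 z 276.7 w 21.0
[-2.1, 7.5, 0.6]
[-4.1, 14.9, 2.4]
[-6.0, 21.9, 5.4]
[-7.8, 28.3, 9.5]
[-9.4, 34.1, 14.6]
[-10.7, 39.0, 20.6]
[-11.8, 43.0, 27.3]
[-12.5, 45.9, 34.5]
[-13.0, 47.7, 42.1]
[-13.1, 48.3, 50.0]
tool y in world [ 0.99263185 -0.12114944 -0.00219433]
```

The drag climbed steadily to about 7 N over the last 0.4 rad, so the carriage is snug. Now release, turn the tool so the fingers close tangentially, and find the knob again.

```bash
python3 -m handwheel '[{"delta_rot":[0,0,0],"slide":[0,0,0],"jaw":0},{"delta_rot":[0,0,0],"slide":[0,0,0],"jaw":0},{"delta_rot":[0,0,0],"slide":[0,0,0],"jaw":0},{"delta_rot":[0,0,-0.14],"slide":[0,0,0],"jaw":0},{"delta_rot":[0,0,-0.28],"slide":[0,0,0],"jaw":0},{"delta_rot":[0,0,-0.42],"slide":[0,0,0],"jaw":0},{"delta_rot":[0,0,-0.56],"slide":[0,0,0],"jaw":0},{"delta_rot":[0,0,-0.7],"slide":[0,0,0],"jaw":0}]' 30
python3 -m handwheel '[{"delta_rot":[0,0,-0.14],"slide":[0,0,0],"jaw":0},{"delta_rot":[0,0,-0.28],"slide":[0,0,0],"jaw":0},{"delta_rot":[0,0,-0.42],"slide":[0,0,0],"jaw":0},{"delta_rot":[0,0,-0.56],"slide":[0,0,0],"jaw":0},{"delta_rot":[0,0,-0.6],"slide":[0,0,0],"jaw":0},{"delta_rot":[0,0,-0.6],"slide":[0,0,0],"jaw":0}]'
python3 - <<'E'
from h import *
from scipy.optimize import least_squares
p,d=get_image("scene")
cv2.imwrite("pics/a8.png",cv2.resize(p[60:240,150:330][...,::-1],(600,600),interpolation=cv2.INTER_CUBIC))
h=cv2.cvtColor(p,cv2.COLOR_RGB2HSV)
o=(h[...,0]>3)&(h[...,0]<20)&(h[...,1]>150)&(h[...,2]>60)
o=cv2.erode(o.astype(np.uint8),np.ones((3,3)))>0
c=cloud("scene",d,o);c=c[np.linalg.norm(c-[519,-84,300],axis=1)<30]
print(len(c))
if len(c)>10:
    r=least_squares(lambda x:np.linalg.norm(c-x,axis=1)-12,[519,-84,298],loss="soft_l1");print(r.x.round(1),np.abs(r.fun).mean())
    print(need([*r.x[:2],r.x[2]-23]))
E
```

```text
time: 21.0
tcp_pos: [519.0, -81.2, 275.4]
eef_rot: [-0.001, 0.473, 0.881, -0.0]
force: [-1.0, -0.5, 0.8]
grip_width: 42.8
finger_force: 0.0
time: 21.6
tcp_pos: [519.1, -81.2, 275.5]
eef_rot: [-0.001, 0.194, 0.981, 0.0]
force: [-0.9, 0.0, 0.8]
grip_width: 42.6
finger_force: 0.0
120
[518.4 -84.1 298.7] 0.6511234222950343
(array([-0.4, -2.9, -0.1]), None)
```

View pics/a8.png

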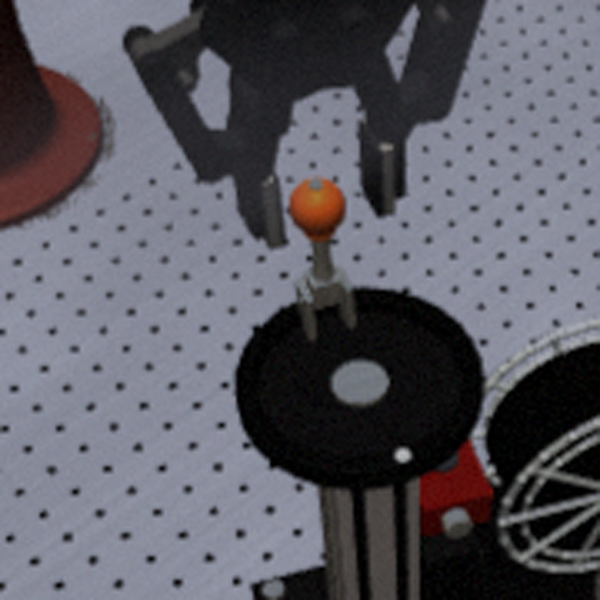

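The handle stands upright, with the knob at (318,208) midway between the fingers in the tangential direction. Now re-centre, pinch, and swing it down and inward.

```bash
python3 -m handwheel '[{"delta_rot":[0,0,0],"slide":[0,-2.9,0],"jaw":0},{"delta_rot":[0,0,0],"slide":[0,-2.9,0],"jaw":0},{"delta_rot":[0,0,0],"slide":[0,-2.9,0],"jaw":0.8},{"delta_rot":[0,0,0],"slide":[0,-2.9,0],"jaw":0.8},{"delta_rot":[0,0,0],"slide":[0,-2.9,0],"jaw":0.8},{"delta_rot":[0,0,0],"slide":[-4,-2.9,0.2],"jaw":0.8},{"delta_rot":[0,0,0],"slide":[-7.8,-2.9,0.6],"jaw":0.8},{"delta_rot":[0,0,0],"slide":[-11.7,-2.9,1.4],"jaw":0.8}]' 30
python3 -m handwheel '[{"delta_rot":[0,0,0],"slide":[-3.8,0,1.1],"jaw":0.8},{"delta_rot":[0,0,0],"slide":[-7.4,0,2.4],"jaw":0.8},{"delta_rot":[0,0,0],"slide":[-11,0,4.1],"jaw":0.8},{"delta_rot":[0,0,0],"slide":[-14.4,0,6],"jaw":0.8},{"delta_rot":[0,0,0],"slide":[-17.7,0,8.1],"jaw":0.8},{"delta_rot":[0,0,0],"slide":[-20.8,0,10.6],"jaw":0.8},{"delta_rot":[0,0,0],"slide":[-23.7,0,13.2],"jaw":0.8}]'
python3 -c "
from h import *
s=state();print(s['tcp_pos'])
R=rot(s);print(R[:,0],R.T@s['force'])"
```

```text
time: 22.45
tcp_pos: [529.4, -88.8, 275.1]
eef_rot: [-0.0, 0.194, 0.981, -0.0]
force: [-3.0, 0.4, 1.5]
grip_width: 21.5
finger_force: 29.6
time: 23.15
tcp_pos: [552.0, -98.3, 262.2]
eef_rot: [0.001, 0.194, 0.981, -0.0]
force: [-1.2, -3.1, 5.6]
grip_width: 21.8
finger_force: 30.9
[551.96067241 -98.2588372  262.21360153]
[-0.92451778  0.38113435 -0.0018677 ] [-0.08186753 -3.29699497 -5.61468094]
```

```bash
python3 -m handwheel '[{"delta_rot":[0,0,0],"slide":[-2.6,-0.3,2.8],"jaw":0.8},{"delta_rot":[0,0,0],"slide":[-5.1,-0.6,6],"jaw":0.8},{"delta_rot":[0,0,0],"slide":[-7.2,-0.6,9.3],"jaw":0.8},{"delta_rot":[0,0,0],"slide":[-9.2,-0.6,12.7],"jaw":0.8},{"delta_rot":[0,0,0],"slide":[-10.9,-0.6,16.3],"jaw":0.8},{"delta_rot":[0,0,0],"slide":[-12.2,-0.6,19.9],"jaw":0.8},{"delta_rot":[0,0,0],"slide":[-13.2,-0.6,23.7],"jaw":0.8},{"delta_rot":[0,0,0],"slide":[-14,-0.6,27.6],"jaw":0.8}]'
python3 -m handwheel '[{"delta_rot":[0,0,0],"slide":[-0.5,0,3.9],"jaw":0.8},{"delta_rot":[0,0,0],"slide":[-0.6,0,7.5],"jaw":0.8},{"delta_rot":[0,0,0],"slide":[-0.6,0,7.5],"jaw":0.8}]'
```

```text
time: 23.95
tcp_pos: [565.6, -104.1, 235.1]
eef_rot: [0.002, 0.194, 0.981, -0.0]
force: [1.0, -3.3, 4.1]
grip_width: 22.0
finger_force: 32.9
time: 24.25
tcp_pos: [566.2, -104.3, 226.8]
eef_rot: [0.002, 0.194, 0.981, -0.0]
force: [6.5, -4.2, 2.1]
grip_width: 21.6
finger_force: 33.2
```

```bash
python3 -m handwheel '[{"delta_rot":[0,0,0],"slide":[0,0,0],"jaw":0},{"delta_rot":[0,0,0],"slide":[0,0,0],"jaw":0},{"delta_rot":[0,0,0],"slide":[0,0,0],"jaw":0},{"delta_rot":[0,0,0],"slide":[0,0,-20],"jaw":0},{"delta_rot":[0,0,0],"slide":[0,0,-40],"jaw":0},{"delta_rot":[0,0,0],"slide":[0,0,-70],"jaw":0},{"delta_rot":[0,0,0],"slide":[0,0,-100],"jaw":0},{"delta_rot":[0,0,0],"slide":[0,0,-100],"jaw":0}]'
python3 - <<'E'
from h import *
from scipy.optimize import least_squares
p,d=get_image("scene")
h=cv2.cvtColor(p,cv2.COLOR_RGB2HSV)
o=(h[...,0]>3)&(h[...,0]<20)&(h[...,1]>150)&(h[...,2]>60)
o=cv2.erode(o.astype(np.uint8),np.ones((3,3)))>0
c=cloud("scene",d,o);c=c[np.linalg.norm(c-[566,-104,255],axis=1)<35]
r=least_squares(lambda x:np.linalg.norm(c-x,axis=1)-12,[566,-104,252],loss="soft_l1");print(len(c),r.x.round(1),np.abs(r.fun).mean())
m=np.zeros(d.shape,bool);m[175:265,240:360]=1
c=cloud("scene",d,m);ey=np.array([.44,.9]);r=c[:,:2]-C0;a=r@ey;b=r@np.array([.9,-.44])
k=(a>22)&(a<60)&(abs(b)<32)&(c[:,2]>94)&(c[:,2]<136)
print(np.histogram(c[k,2],bins=np.arange(94,136,3)))
E
```

```text
time: 25.05
tcp_pos: [566.2, -104.0, 332.0]
eef_rot: [0.004, 0.194, 0.981, -0.0]
force: [-0.2, 0.3, 0.7]
grip_width: 42.8
finger_force: 0.0
145 [ 563.6 -103.1  256.4] 0.5805028663318164
(array([16, 10, 18, 13, 16, 10, 18, 41, 84,  1,  0,  0,  0]), array([ 94,  97, 100, 103, 106, 109, 112, 115, 118, 121, 124, 127, 130,
       133]))
```

The knob is still about 6 mm high (0.13 rad), so I'll press it down gently with shut fingers.

```bash
python3 -m handwheel '[{"delta_rot":[0,0,0],"slide":[2,0,20],"jaw":1},{"delta_rot":[0,0,0],"slide":[2,0,45],"jaw":1},{"delta_rot":[0,0,0],"slide":[2,0,60],"jaw":1},{"delta_rot":[0,0,0],"slide":[2,0,68],"jaw":1},{"delta_rot":[0,0,0],"slide":[2,0,72],"jaw":1},{"delta_rot":[0,0,0],"slide":[2,0,76],"jaw":1},{"delta_rot":[0,0,0],"slide":[2,0,78],"jaw":1},{"delta_rot":[0,0,0],"slide":[2,0,78],"jaw":1}]'
python3 -m handwheel '[{"delta_rot":[0,0,0],"slide":[0,0,1.5],"jaw":1},{"delta_rot":[0,0,0],"slide":[0,0,3],"jaw":1},{"delta_rot":[0,0,0],"slide":[0,0,3],"jaw":1}]'
```

```text
time: 25.9
tcp_pos: [563.2, -103.2, 249.5]
eef_rot: [0.001, 0.194, 0.981, -0.0]
force: [0.3, 0.2, 0.9]
grip_width: -0.5
finger_force: 0.1
time: 26.2
tcp_pos: [563.6, -103.3, 247.5]
eef_rot: [0.002, 0.194, 0.981, -0.0]
force: [1.1, 0.3, 4.7]
grip_width: 0.1
finger_force: 2.3
```

Contact. I'll go on in small steps until it bottoms out.

```bash
python3 -m handwheel '[{"delta_rot":[0,0,0],"slide":[0,0,1],"jaw":1},{"delta_rot":[0,0,0],"slide":[0,0,2.5],"jaw":1},{"delta_rot":[0,0,0],"slide":[0,0,2.5],"jaw":1}]'
python3 -m handwheel '[{"delta_rot":[0,0,0],"slide":[0,0,1],"jaw":1},{"delta_rot":[0,0,0],"slide":[0,0,2],"jaw":1},{"delta_rot":[0,0,0],"slide":[0,0,2],"jaw":1}]'
```

```text
time: 26.5
tcp_pos: [563.8, -103.3, 246.9]
eef_rot: [0.002, 0.194, 0.981, -0.0]
force: [-2.2, 0.7, 9.6]
grip_width: 0.1
finger_force: 5.2
time: 26.8
tcp_pos: [564.0, -103.3, 246.5]
eef_rot: [0.003, 0.194, 0.981, -0.0]
force: [-4.0, 1.8, 14.9]
grip_width: -0.3
finger_force: 7.7
```

It has bottomed out: the force rises steeply with almost no travel. Retreat and check.

```bash
python3 -m handwheel '[{"delta_rot":[0,0,0],"slide":[0,0,-20],"jaw":1},{"delta_rot":[0,0,0],"slide":[0,0,-60],"jaw":1},{"delta_rot":[0,0,0],"slide":[0,0,-100],"jaw":1},{"delta_rot":[0,0,0],"slide":[0,0,-140],"jaw":1},{"delta_rot":[0,0,0],"slide":[120,0,-140],"jaw":1},{"delta_rot":[0,0,0],"slide":[120,0,-140],"jaw":1},{"delta_rot":[0,0,0],"slide":[120,0,-140],"jaw":1},{"delta_rot":[0,0,0],"slide":[120,0,-140],"jaw":1}]'
python3 - <<'E'
from h import *
from scipy.optimize import least_squares
for n in("scene","top"):
    p,d=get_image(n)
    h=cv2.cvtColor(p,cv2.COLOR_RGB2HSV)
    o=(h[...,0]>3)&(h[...,0]<20)&(h[...,1]>150)&(h[...,2]>60)
    o=cv2.erode(o.astype(np.uint8),np.ones((3,3)))>0
    c=cloud(n,d,o);c=c[np.linalg.norm(c-[566,-104,255],axis=1)<35]
    if len(c)<10: print(n,"hidden");continue
    r=least_squares(lambda x:np.linalg.norm(c-x,axis=1)-12,[566,-104,252],loss="soft_l1");print(n,len(c),r.x.round(1),np.abs(r.fun).mean())
E
```

```text
time: 27.6
tcp_pos: [450.3, -56.4, 382.1]
eef_rot: [0.001, 0.194, 0.981, -0.0]
force: [0.1, 0.4, 0.1]
grip_width: -0.0
finger_force: 0.0
scene 148 [ 564.4 -103.2  248.9] 0.6268825952266089
top 118 [ 565.2 -102.5  249.6] 0.6229733307745308
```

```bash
python3 -c "
from bench import sign_off
print(sign_off())"
```

```text
the job is handed in; nothing more can be done
None
```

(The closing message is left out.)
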